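Fetch the rolling pin from a drawer that opens only part way

TASK

Fetch the rolling pin from the low white chest on the worktop: pull its drawer out as far as it will go, then, because the pin is longer than the gap and cannot come straight up, tip its near end up over the drawer front and ease it out on the slant from under the chest top, without forcing it against the wood. Finish still holding the pin at rest in the air, every part of it at least 5 cm higher than the chest's top board, with the drawer left open and the mug, timer and lemon beside the chest left alone.

Things in the scene. Friction and masses are not known exactly. Their poses are not given: they have to be found in the camera images.
- chest: low white worktop chest with one drawer, fixed to the worktop, 285 deep (its x) by 210 wide (its y) by 106 mm high; origin at the centre of its underside; the drawer comes out of its front, chest x = -142 mm, towards its own -x. Top board 14 mm thick, underside at z = 92 mm; two spice jars and a tin stand fixed at the back of the top (chest x over 50 mm, up to 105 mm above the top)
- baking_drawer (a joint): how far the chest's drawer is out, m: 0 shut, 0.18 at its stop; starts 0.060 to 0.078, part open. Slides toward the chest's -x, takes about 3 N, stays where it is left. White front 206 mm wide, 18 mm thick, upper edge at z = 76 mm, outer face at chest x = -161 mm when shut. At the stop about 180 mm of its inside is open in front of the chest, the rest stays under the top board
- drawer_floor (a point): middle of the drawer's floor, on its upper face (z = 26 mm); moves with the drawer. Inside the drawer: 273 mm long, 154 mm wide, side and back walls up to z = 64 mm; two ribs 4 mm high along the middle of the floor keep the pin from rolling sideways
- drawer_knob (a point): centre of the dark round knob on the drawer front: a head 31 mm across and about 15 mm thick on a 14 mm stem, facing the chest's -x; it stands 34 mm out from the front (its outermost face is 9 mm beyond this point), 52 mm above the worktop; can be pinched from above across the chest's y
- rolling_pin: turned wooden rolling pin, about 180 g, 240 mm long, lying along the chest's x in the middle of the drawer, between the ribs: barrel 36 mm in diameter over the middle 145 mm, at each end a handle up to 23 mm in diameter, 44 mm long; origin below mid-length at the barrel's bottom (axis 18 mm higher), own x away from the drawer front; it rides with the drawer, may slide up to 33 mm lengthwise
- pin_near_end (a point): centre of the pin's end face next to the drawer front (-x end)
- pin_far_end (a point): centre of the pin's end face at the back of the drawer (+x end), under the chest top until the pin is out
- mug: white spotted mug, 100 mm high, beside the chest on its +y side; leave it alone; origin at underside
- timer: green and white egg timer, 61 mm across, 58 mm high, beside the drawer on the chest's +y side, in front of the mug; leave it alone; origin at underside
- lemon: lemon, 78 mm long, 56 mm high, beside the drawer on the chest's -y side; leave it alone; origin at underside

How it is judged:
On the way, in this order (a step that is already met when the one before it is completed fails the run):
1. the drawer is pulled out to its stop (value of joint baking_drawer above 0.17 m), for 0.2 s.
2. the pin stands aslant in the opening: near end up over the drawer front, far end still under the chest top (height (world z) of pin_near_end above 0.088 m and x of pin_far_end in the frame of chest above -0.1425 m and height (world z) of pin_far_end below 0.092 m).
At the end, for the whole second after the job is handed in: the fingers hold the pin (over 2 N) at rest, it touches nothing of the chest or drawer, and its middle and both ends are more than 50 mm above the chest's top (z over 0.156 m); the drawer is still out by more than 140 mm; mug, timer and lemon are within 20 mm of where they stood (height (world z) of each of pin_near_end, pin_far_end, rolling_pin above 0.156 m and contact force between the fingers and rolling_pin above 2 N and contact force between rolling_pin and chest below 0.1 N and linear speed of rolling_pin below 0.03 m/s and value of joint baking_drawer above 0.14 m and distance of each of mug, timer, lemon from where it was at the start of the episode below 0.02 m); the arm keeps its last pose, push and grip.
It fails at once if the pin is forced against the chest or its drawer with more than 25 N (contact force between rolling_pin and chest above 25 N).
It fails at once if the mug, timer or lemon is knocked away by more than 30 mm (distance of any of mug, timer, lemon from where it was at the start of the episode above 0.03 m).
It also fails if it takes over 48 s, if anything falls off the work surface, if the arm or the gripper's body presses on something with over 40 N, if the wrist force passes 120 N, or if a joint passes its speed limit or range.

ROBOT

A 6-joint arm with a two-finger parallel gripper is mounted at the origin on a cart in front of the work surface, level with it; the furniture and walls round the work are solid. World frame = base frame: x ahead of the robot, y to its left, z up, the work surface at z = 0. Lengths are in m, angles in rad, forces in N, time in s.
With the tool pointing down it reaches from about 0.35 to 0.775 m from the base axis. Payload 5.5 kg.
Tool frame: the origin (TCP) lies on the centre line of the jaws, within the pads' length; the fingertips stand 11 mm ahead of it and the grasp point (between the pads) lies 8 mm behind it (env.tip_extent is the distance from the TCP to the fingertips, in m); z points along the fingers, y is the line along which they close (so a half turn about z gives the same grasp; the last joint's range is limited). The gripper opens to 85 mm and grips with 20 to 120 N. Pads are 22 mm wide; open, the fingers measure 114 mm over their backs; the gripper's body (76 mm by 85 mm) begins 54 mm behind the grasp point. The pads swing forward as they close: fully open they stand 13 mm farther back than shut.
Start: joints at [-1.264, 0.313, 0.046, 1.304, 0, 1.431], TCP at [0.248, -0.519, 0.242] pointing down, gripper open.
Joint ranges: [-2.76, 2.76], [-0.86, 1.69], [-1.03, 1.26], [-2.2, 2.34], [-1.47, 1.5], [-3.14, 3.14]. Speed limits (rad/s): [2.57, 2.57, 3.14, 3.14, 3.14, 3.14].

INTERFACE

Orientations are given as a unit quaternion [w, x, y, z].
In Python, from workcell import env gives the robot as it stands.
- The arm moves only by the shell command python3 -m jog 'ROWS' [FORCE]. ROWS is JSON, a list of rows, each a list of 5 numbers: the gripper's target within -1 to 1 (shut at 1, half-way at 0, fully open at -1), then the shift along the tool's x, y, z in m, then the turn about the tool's z in degrees. In form: [[fingers, tx, ty, tz, turn], ...]. A call has 1 to 5 rows; each row shifts and turns the commanded pose from where the row before left it, along the tool's axes as they then stand; what a row does not reach is not made up. A row lasts 1/12 s, in which the tool goes at most 41.7 mm and 7.16 degrees, less where a joint would pass 70% of its speed; a pose out of reach is approached as far as the arm can. A call is refused whole if a number of a shift passes 0.0417 or a number of a turn 7.16, either way. A call with a gripper value outside its range is refused whole. The fingers move at their own pace and stop on an object; FORCE is the grip in N (left out, the last holds). Time passes only in rows, so rows that do not move let the fingers close. It gives the time, the measured TCP pose, the force, the opening and the grip force at its end, in the units of the state.
- env.get_state(): the state, without advancing time (a new reading comes with each control period).
- env.read_camera(name): name is "side" or "top"; returns a dict with "img" (480x640x3 uint8, red, green, blue), "fov_y" (degrees; the focal length in pixels is half the picture's height over the tangent of half this angle, whatever the lens; pixels are square), "cx", "cy" (the principal point, pixels), "T" (4x4, takes a point from camera to world coordinates). Camera axes: x right, y up, looking along -z (the intrinsics and any distortion apply to the point x, -y, -z); pixel columns grow to the right and rows downward; lengths in m; the calibration is good to about 2 mm. A picture is of the moment at which its call begins. There is no depth.
- env.hand_in(): hands the job in; it is judged then, once.
The state is a dict: "clock": time; "joint_pos": joint angles; "qvel": joint speeds; "tau": joint torques, N m; "tcp_pos": TCP position; "orientation": TCP orientation; "wrist_force": force on the tool from outside, world axes, zero at the start; "ft_torque": the same for the moment, N m; "finger_gap": finger opening in m; "grip_force": force on a finger pad.
Only numpy, scipy, OpenCV 4.12 (cv2) and the standard library are available. Lean on these libraries where they do the work, as an engineer would, in place of code of your own. Each camera call takes 0.05 s, during which the arm holds its last target. There are 200 camera calls.

## Working session

There is one attempt and no reset: what is moved stays moved. The work goes in short steps, Python scripts to look and compute and a shell command to move; the robot and the scene stay as the last step left them, time stands still between calls to the robot, and variables do not carry over. Pictures are saved under pics/ and viewed, at most 10 in all, crops included, and the job is handed in when it is done.

```bash
mkdir -p pics; ls
python3 - <<'E'
from workcell import env
import cv2
s=env.get_state(); print(s)
for n in("side","top"):
    c=env.read_camera(n); print(n,{k:v for k,v in c.items() if k!="img"})
    cv2.imwrite(f"pics/{n}0.png",c["img"][:,:,::-1])
E
```

```text
pics
{'clock': 0.0, 'joint_pos': array([-1.26362301e+00,  3.14016481e-01,  4.49867352e-02,  1.30361239e+00,
       -2.79969009e-05,  1.43119512e+00]), 'qvel': array([-0.00121524,  0.00081842,  0.00124894, -0.00165224,  0.0021539 ,
       -0.00120027]), 'tau': array([ 6.03295721e-04, -4.80630040e+01,  2.98529577e+01,  1.92665379e-02,
       -1.31421598e-04, -4.77779054e-06]), 'tcp_pos': array([ 0.24826645, -0.51809389,  0.24140289]), 'orientation': array([-9.18492843e-04,  9.75152234e-01,  2.21533901e-01, -9.11852060e-05]), 'wrist_force': array([-0.18734018,  0.37565218,  0.19307421]), 'ft_torque': array([-0.01253831, -0.00506064, -0.02840921]), 'grip_force': 0.0, 'finger_gap': 0.08578886298259164}
side {'fov_y': 46.01679006681835, 'cx': 329.0424410041951, 'cy': 237.71375084467135, 'T': array([[-0.83664166,  0.25114262, -0.48678344,  0.11323939],
       [-0.5477019 , -0.39541647,  0.73733876,  0.71862166],
       [-0.00730501,  0.88350054,  0.46837318,  0.57994837],
       [ 0.        ,  0.        ,  0.        ,  1.        ]])}
top {'fov_y': 49.29181701379434, 'cx': 319.1727780896829, 'cy': 229.78935399989487, 'T': array([[ 3.82363427e-04,  9.85949165e-01, -1.67045199e-01,
         4.70010234e-01],
       [-9.99868311e-01, -2.33317638e-03, -1.60597634e-02,
        -5.82803766e-02],
       [-1.62238562e-02,  1.67029342e-01,  9.85818434e-01,
         9.05228431e-01],
       [ 0.00000000e+00,  0.00000000e+00,  0.00000000e+00,
         1.00000000e+00]])}
```

View pics/side0.png

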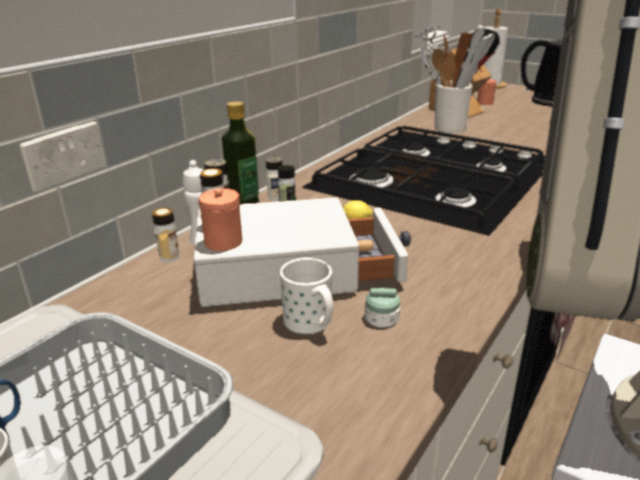

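View pics/top0.png

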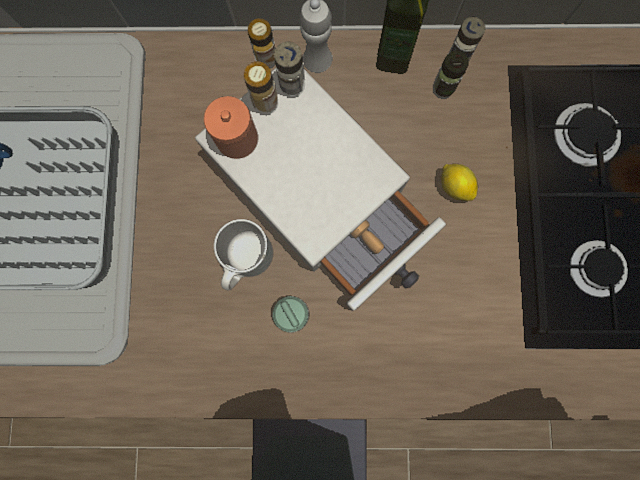

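The side view shows the drawer part open towards the right. In the top view, the top board's front corners are at about (408,180) and (317,265), the drawer front's ends at (443,222) and (351,306), and the knob at (405,276). I'll enlarge this to measure.

```bash
cat > h.py <<'E'
import numpy as np, cv2
from workcell import env
def ray(c,u,v):
    f=240/np.tan(np.radians(c["fov_y"]/2)); d=np.array([(u-c["cx"])/f,-(v-c["cy"])/f,-1.])
    return c["T"][:3,3],c["T"][:3,:3]@d
def at(c,u,v,z):
    o,d=ray(c,u,v); return o+d*(z-o[2])/d[2]
def proj(c,p):
    f=240/np.tan(np.radians(c["fov_y"]/2)); q=c["T"][:3,:3].T@(np.asarray(p)-c["T"][:3,3])
    return np.array([c["cx"]+f*q[0]/-q[2],c["cy"]-f*q[1]/-q[2]])
def crop(n,name,u0,v0,u1,v1,k):
    c=env.read_camera(n); cv2.imwrite(f"pics/{name}.png",cv2.resize(c["img"][v0:v1,u0:u1,::-1],None,fx=k,fy=k,interpolation=cv2.INTER_CUBIC)); return c
E
python3 - <<'E'
from h import *
crop("top","c1",190,130,450,320,3)
E
```

```text
(no output)
```

View pics/c1.png

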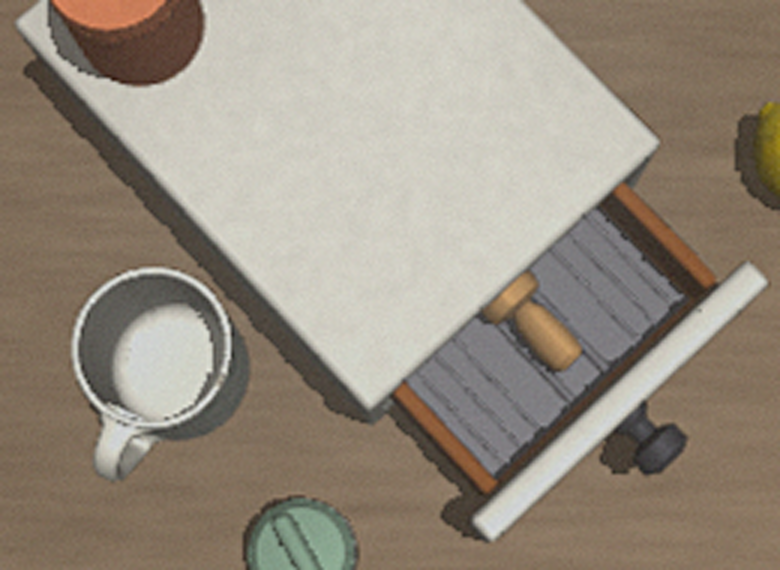

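Run:
```python
from h import *
c=env.read_camera("top"); np.set_printoptions(precision=4,suppress=True)
P=lambda u,v,z: at(c,190+u/3,130+v/3,z)
A=P(658,142,.106);B=P(369,407,.106);C=P(17,24,.106)
print("A,B,C",A,B,C,np.linalg.norm(A-B),np.linalg.norm(B-C))
D=P(766,282,.076);E=P(491,539,.076);print("D,E",D,E,np.linalg.norm(D-E))
a=lambda p,q:np.degrees(np.arctan2(*(q-p)[[1,0]]))
print("yaw from AB",a(A,B)-90,"BC",a(B,C),"DE",a(D,E)-90)
y=np.radians((a(A,B)-90+a(B,C)+a(D,E)-90)/3);X=np.array([np.cos(y),np.sin(y),0]);Y=np.array([-X[1],X[0],0])
ctr=(A+B)/2+X*.1425; ctr[2]=0
r=lambda p:(float((p-ctr)@X),float((p-ctr)@Y))
print("yaw",np.degrees(y),"ctr",ctr)
K=P(661,445,.052);N=P(566,362,.044)
print("knob",K,r(K),"near",N,r(N),"front",r(D),r(E))
d=-(r(D)[0]+r(E)[0])/2-.161;print("drawer",d)
for n,x,z in(("knob",-.161-d-.025,.052),("knobopen",-.161-.18-.025,.052),("floorshift",-.18,0)): print(n,ctr+X*x+[0,0,z])
for n,(u,v,z) in dict(lemon=(459,183,.03),timer=(290,314,.05),mug=(242,248,.09)).items(): print(n,r(at(c,u,v,z)))
```

```text
A,B,C [ 0.6887 -0.187   0.106 ] [ 0.5497 -0.0358  0.106 ] [0.7552 0.1529 0.106 ] 0.20538953548716724 0.2790176623760907
D,E [ 0.6195 -0.2472  0.076 ] [ 0.4835 -0.0988  0.076 ] 0.20124488149113579
yaw from AB 42.60783773526583 BC 42.56079796785626 DE 42.48768213102787
yaw 42.55210594471666 ctr [ 0.7242 -0.015   0.    ]
knob [ 0.5343 -0.1925  0.052 ] (-0.25993580015302997, -0.0022899971482594223) near [ 0.5806 -0.1428  0.044 ] (-0.1921367008317975, 0.002968257155470203) front (-0.23418174239279102, -0.1002289436668882) (-0.23395546115306842, 0.10101581060805395)
drawer 0.0730686017729297
knob [ 0.5334 -0.1902  0.052 ]
knobopen [ 0.4546 -0.2625  0.052 ]
floorshift [ 0.5916 -0.1368  0.    ]
lemon (-0.20027349776109246, -0.18115138579273474)
timer (-0.17005507454599772, 0.18025117573531171)
mug (-0.04475070496469876, 0.1654568278355543)
```

Readings agree: chest yaw is 42.55° and the drawer is out about 0.072 m. With a −17° turn, tool x lines up with chest x and tool −y with chest y. I'll do that turn first.

```bash
python3 -m jog '[[-1,0,0,0,-7],[-1,0,0,0,-7],[-1,0,0,0,-3],[-1,0,0,0,0]]' 40
cat > w.py <<'E'
from h import *
from scipy.spatial.transform import Rotation as R
import sys
CTR=np.array([.7242,-.015,0]);y=np.radians(42.55)
X=np.array([np.cos(y),np.sin(y),0]);Y=np.array([-X[1],X[0],0])
def go(cx,cy,z):
    s=env.get_state();q=R.from_quat(np.roll(s["orientation"],-1));t=s["tcp_pos"];p=t-CTR
    xa=q.as_matrix()[:,0]
    print("t",round(s["clock"],2),"chest tcp",np.round([p@X,p@Y,p[2]],4),"yaw",round(np.degrees(np.arctan2(xa[1],xa[0])),2),"F",np.round(s["wrist_force"],1),"gap",round(s["finger_gap"],4),"grip",round(s["grip_force"],1))
    print("tool shift",np.round(q.inv().apply(CTR+X*cx+Y*cy+[0,0,z]-t),4))
if __name__=="__main__": go(*map(float,sys.argv[1:]))
E
python3 w.py -.259 -.001 .15
```

```text
clock: 0.53
tcp_pos: [0.2484, -0.5184, 0.242]
orientation: [-0.0, 0.931, 0.364, 0.0]
wrist_force: [0.2, -0.2, -0.2]
finger_gap: 0.085
grip_force: 0.0
t 0.53 chest tcp [-0.691  -0.0491  0.242 ] yaw 42.67 F [ 0.2 -0.2 -0.2] gap 0.085 grip 0.0
tool shift [ 0.432  -0.0472  0.0922]
```

```bash
python3 -m jog '[[-1,0.037,-0.004,0.0,0],[-1,0.037,-0.004,0.008,0],[-1,0.037,-0.004,0.008,0],[-1,0.037,-0.004,0.008,0],[-1,0.037,-0.004,0.008,0]]'>/dev/null
python3 -m jog '[[-1,0.037,-0.004,0.008,0],[-1,0.037,-0.004,0.008,0],[-1,0.037,-0.004,0.008,0],[-1,0.037,-0.004,0.008,0],[-1,0.037,-0.004,0.008,0]]'>/dev/null
python3 -m jog '[[-1,0.037,-0.004,0.008,0],[-1,0.025,-0.003,0.008,0],[-1,0,0,0,0],[-1,0,0,0,0]]'
python3 w.py -.259 -.001 .044
```

```text
clock: 1.7
tcp_pos: [0.5348, -0.1901, 0.1535]
orientation: [-0.001, 0.931, 0.364, -0.001]
wrist_force: [-0.2, -0.4, 1.2]
finger_gap: 0.0855
grip_force: 0.0
t 1.7 chest tcp [-0.258  -0.0009  0.1535] yaw 42.7 F [-0.2 -0.4  1.2] gap 0.0855 grip 0.0
tool shift [-0.0009  0.0002  0.1095]
```

Descend over the knob, close, and check with a picture.

```bash
python3 -m jog '[[-1,0,0,0.03,0],[-1,0,0,0.03,0],[-1,0,0,0.025,0],[-1,0,0,0.015,0],[-1,0,0,0.009,0]]'>/dev/null
python3 -m jog '[[1,0,0,0,0],[1,0,0,0,0],[1,0,0,0,0],[1,0,0,0,0],[1,0,0,0,0]]' 40
python3 -m jog '[[1,0,0,0,0],[1,0,0,0,0],[1,0,0,0,0]]'
python3 w.py -.37 -.001 .044
```

```text
clock: 2.53
tcp_pos: [0.5341, -0.1907, 0.0469]
orientation: [-0.001, 0.932, 0.363, 0.0]
wrist_force: [-1.9, 3.4, 6.8]
finger_gap: 0.0288
grip_force: 39.1
clock: 2.78
tcp_pos: [0.5341, -0.1908, 0.0469]
orientation: [-0.0, 0.932, 0.363, 0.0]
wrist_force: [-3.8, 4.3, 8.9]
finger_gap: 0.029
grip_force: 39.0
t 2.78 chest tcp [-0.2589 -0.0009  0.0469] yaw 42.62 F [-3.8  4.3  8.9] gap 0.029 grip 39.0
tool shift [-1.111e-01 -1.000e-04  2.800e-03]
```

```bash
python3 -m jog '[[1,-0.004,0,0,0],[1,-0.008,0,0,0],[1,-0.01,0,0,0],[1,-0.01,0,0,0],[1,-0.01,0,0,0]]'>/dev/null
python3 -m jog '[[1,-0.01,0,0,0],[1,-0.01,0,0,0],[1,-0.01,0,0,0],[1,-0.01,0,0,0],[1,-0.008,0,0,0]]'
python3 -m jog '[[1,-0.006,0,0,0],[1,-0.004,0,0,0],[1,-0.004,0,0,0],[1,-0.003,0,0,0],[1,0,0,0,0]]'
python3 w.py -.37 -.001 .044
```

```text
clock: 3.62
tcp_pos: [0.4681, -0.2515, 0.0469]
orientation: [-0.001, 0.932, 0.364, 0.001]
wrist_force: [-1.1, 5.7, 8.2]
finger_gap: 0.0292
grip_force: 39.3
clock: 4.03
tcp_pos: [0.4554, -0.2632, 0.0469]
orientation: [-0.001, 0.932, 0.363, 0.0]
wrist_force: [-2.9, 5.2, 9.2]
finger_gap: 0.0288
grip_force: 39.4
t 4.03 chest tcp [-0.3659 -0.001   0.0469] yaw 42.61 F [-2.9  5.2  9.2] gap 0.0288 grip 39.4
tool shift [-0.0041 -0.      0.0028]
```

Not at the stop yet (no rise in force). Pull a little more.

```bash
python3 -m jog '[[1,-0.003,0,0,0],[1,-0.003,0,0,0],[1,0,0,0,0]]'; python3 -m jog '[[1,-0.003,0,0,0],[1,-0.003,0,0,0],[1,0,0,0,0]]'
python3 w.py -.37 -.001 .044
```

```text
clock: 4.28
tcp_pos: [0.4552, -0.2633, 0.0469]
orientation: [-0.003, 0.931, 0.365, 0.006]
wrist_force: [11.3, 19.1, 5.0]
finger_gap: 0.0292
grip_force: 39.2
clock: 4.53
tcp_pos: [0.4546, -0.2639, 0.047]
orientation: [-0.005, 0.93, 0.367, 0.012]
wrist_force: [26.5, 31.0, 3.2]
finger_gap: 0.0289
grip_force: 39.5
t 4.53 chest tcp [-0.3669 -0.0011  0.047 ] yaw 43.04 F [26.5 31.   3.2] gap 0.0289 grip 39.5
tool shift [-0.0031 -0.0001  0.0029]
```

At the stop. Relax, release and rise, moving back to let the camera see.

```bash
python3 -m jog '[[1,0.005,0,0,0],[1,0.004,0,0,0],[1,0,0,0,0],[-1,0,0,0,0],[-1,0,0,0,0]]'
python3 -m jog '[[-1,0,0,0,0],[-1,0,0,0,0],[-1,0,0,0,0],[-1,0,0,-0.02,0],[-1,0,0,-0.03,0]]'>/dev/null
python3 -m jog '[[-1,0,0,-0.03,0],[-1,-0.03,0,-0.03,0],[-1,-0.035,0,-0.02,0],[-1,-0.035,0,0,0],[-1,-0.02,0,0,0]]'
python3 - <<'E'
from h import *
crop("top","c2",300,150,500,340,3)
E
python3 w.py -.277 0 .11
```

```text
clock: 4.95
tcp_pos: [0.4544, -0.2663, 0.0463]
orientation: [0.001, 0.932, 0.364, 0.0]
wrist_force: [-0.3, 0.4, 0.2]
finger_gap: 0.0523
grip_force: 0.0
clock: 5.78
tcp_pos: [0.3645, -0.3498, 0.1768]
orientation: [0.002, 0.932, 0.362, 0.0]
wrist_force: [0.0, 0.1, 1.1]
finger_gap: 0.085
grip_force: 0.0
t 5.83 chest tcp [-0.4935 -0.003   0.1759] yaw 42.35 F [-2.2 -2.1 -0.9] gap 0.0855 grip 0.0
tool shift [ 0.2167 -0.0039  0.0652]
```

View pics/c2.png

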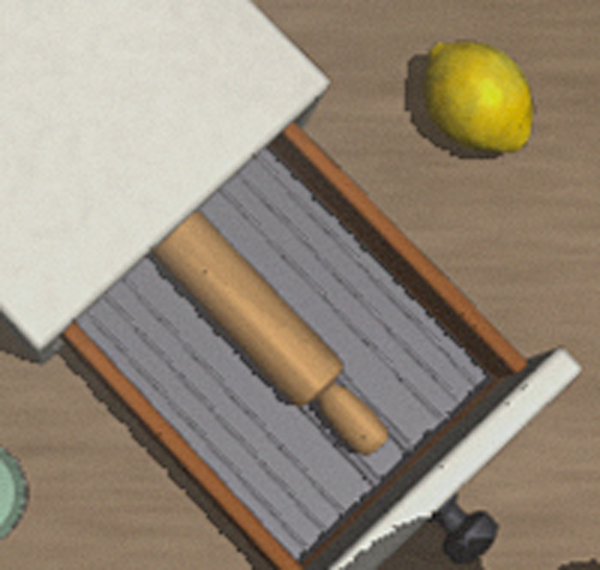

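The drawer is fully open. In the crop the pin's near end is at about (375,441), the handle/barrel step at about (322,385).

```bash
python3 - <<'E'
from w import *
c=env.read_camera("top")
for u,v,z in((375,441,.044),(322,385,.044),(172,228,.044),(570,372,.076),(327,80,.106),(40,345,.106),(470,537,.052)):
    p=at(c,300+u/3,150+v/3,z)-CTR; print(u,v,np.round([p@X,p@Y],4))
E
python3 w.py -.281 0 .12
```

```text
375 441 [-0.2983 -0.    ]
322 385 [-0.2571 -0.    ]
172 228 [-0.138   0.0005]
570 372 [-0.3387 -0.0953]
327 80 [-0.1413 -0.1031]
40 345 [-0.1422  0.1016]
470 537 [-3.678e-01 -3.000e-04]
t 5.88 chest tcp [-0.4915 -0.0026  0.1753] yaw 42.32 F [ 0.4 -0.2  0.3] gap 0.0851 grip 0.0
tool shift [ 0.2106 -0.0035  0.0551]
```

```bash
python3 -m jog '[[-1,0.035,-0.0005,0.005,0],[-1,0.036,-0.0005,0.01,0],[-1,0.036,-0.0005,0.01,0],[-1,0.036,-0.0005,0.01,0],[-1,0.036,-0.0005,0.01,0]]'>/dev/null
python3 -m jog '[[-1,0.034,-0.0005,0.01,0],[-1,0,0,0,0],[-1,0,0,0,0]]'
python3 w.py -.278 0 .045
```

```text
clock: 6.55
tcp_pos: [0.5211, -0.1981, 0.1185]
orientation: [-0.001, 0.931, 0.365, -0.001]
wrist_force: [-0.1, -0.7, 0.3]
finger_gap: 0.0857
grip_force: 0.0
t 6.55 chest tcp [-0.2734  0.0025  0.1185] yaw 42.84 F [-0.1 -0.7  0.3] gap 0.0857 grip 0.0
tool shift [-0.0045  0.0026  0.0735]
```

```bash
python3 -m jog '[[-1,-0.004,0.0025,0.02,0],[-1,0,0,0.02,0],[-1,0,0,0.015,0],[-1,0,0,0.01,0],[-1,0,0,0.007,0]]'
python3 -m jog '[[-1,0,0,0,0],[-1,0,0,0,0]]'
python3 w.py -.278 0 .045
```

```text
clock: 6.97
tcp_pos: [0.5182, -0.2054, 0.0468]
orientation: [-0.0, 0.932, 0.363, -0.001]
wrist_force: [-0.3, -0.8, 1.0]
finger_gap: 0.0856
grip_force: 0.0
clock: 7.13
tcp_pos: [0.5191, -0.2055, 0.048]
orientation: [0.0, 0.932, 0.363, -0.0]
wrist_force: [-0.5, 0.5, 0.0]
finger_gap: 0.0854
grip_force: 0.0
t 7.13 chest tcp [-0.2799 -0.0016  0.048 ] yaw 42.56 F [-0.5  0.5  0. ] gap 0.0854 grip 0.0
tool shift [ 0.0019 -0.0016  0.003 ]
```

```bash
python3 -m jog '[[0,0.001,-0.001,0.002,0],[1,0,0,0,0],[1,0,0,0,0],[1,0,0,0,0],[1,0,0,0,0]]' 20
python3 -m jog '[[1,0,0,0,0],[1,0,0,0,0],[1,0,0,0,0],[1,0,0,0,0]]'
python3 -m jog '[[1,0,0,-0.005,0],[1,0,0,-0.005,0],[1,0,0,-0.005,0],[1,0,0,0,0]]'
python3 - <<'E'
from h import *
crop("side","c3",300,180,460,320,5)
E
python3 w.py -.278 0 .1
```

```text
clock: 7.55
tcp_pos: [0.5196, -0.2038, 0.0462]
orientation: [0.0, 0.932, 0.363, 0.0]
wrist_force: [0.4, -0.4, 0.5]
finger_gap: 0.0258
grip_force: 0.0
clock: 7.88
tcp_pos: [0.5195, -0.2038, 0.046]
orientation: [0.0, 0.932, 0.363, 0.0]
wrist_force: [-0.5, -0.4, 1.7]
finger_gap: 0.0214
grip_force: 19.5
clock: 8.22
tcp_pos: [0.5198, -0.204, 0.0619]
orientation: [0.001, 0.932, 0.363, 0.0]
wrist_force: [-0.3, 0.2, -0.9]
finger_gap: 0.0216
grip_force: 19.6
t 8.27 chest tcp [-0.2785 -0.0008  0.0614] yaw 42.6 F [ 0.2  1.4 -0.5] gap 0.0211 grip 19.6
tool shift [ 0.0005 -0.0008 -0.0386]
```

View pics/c3.png

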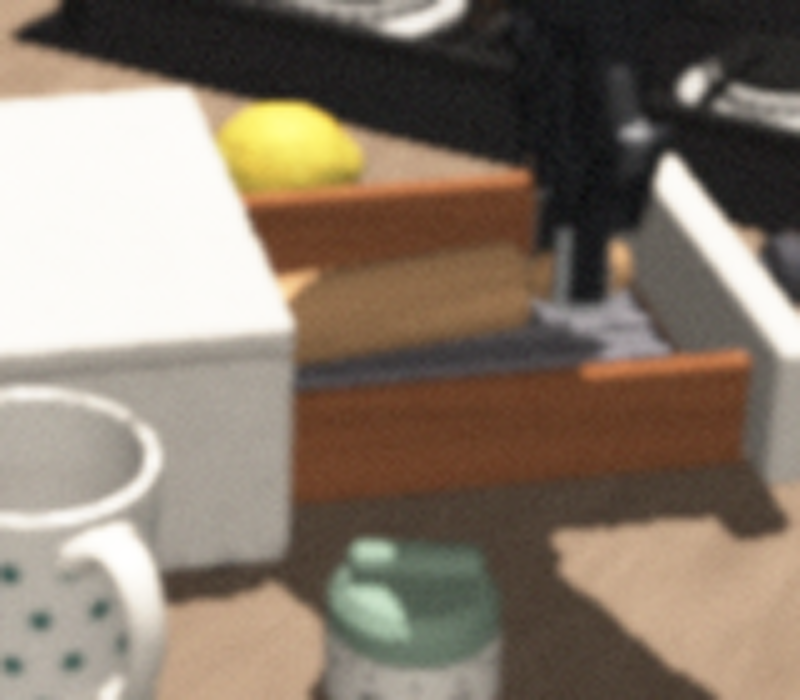

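The barrel already slopes down from the grip at (530,250) to (300,290), so the pin is pivoting in the pads. Lift on in small steps, watching the force.

```bash
python3 -m jog '[[1,0,0,-0.004,0],[1,0,0,-0.004,0],[1,0,0,-0.004,0],[1,0,0,0,0]]'
python3 -m jog '[[1,0,0,-0.004,0],[1,0,0,-0.004,0],[1,0,0,-0.004,0],[1,0,0,0,0]]'
python3 - <<'E'
from h import *
crop("side","c4",300,180,460,320,5)
E
python3 w.py -.278 0 .1
```

```text
clock: 8.6
tcp_pos: [0.5197, -0.2039, 0.0737]
orientation: [0.001, 0.932, 0.363, 0.0]
wrist_force: [-0.1, -1.0, -0.0]
finger_gap: 0.0214
grip_force: 19.6
clock: 8.93
tcp_pos: [0.5198, -0.204, 0.0858]
orientation: [0.001, 0.932, 0.363, 0.0]
wrist_force: [-0.8, 0.7, -1.3]
finger_gap: 0.021
grip_force: 19.6
t 8.98 chest tcp [-0.2785 -0.0008  0.0854] yaw 42.6 F [-0.4  0.2 -1.4] gap 0.021 grip 19.6
tool shift [ 0.0005 -0.0008 -0.0146]
```

View pics/c4.png

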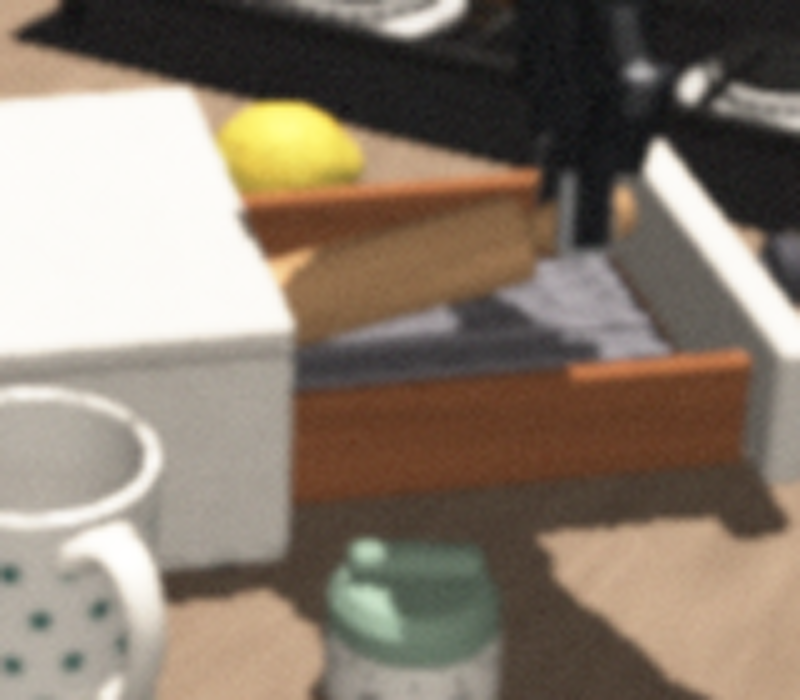

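The pin is now clearly aslant with its far end down. Raise to TCP 0.11, then slide out while rising.

```bash
python3 -m jog '[[1,0,0,-0.005,0],[1,0,0,-0.005,0],[1,0,0,-0.005,0],[1,0,0,-0.005,0],[1,0,0,-0.004,0]]'
python3 -m jog '[[1,0,0,0,0],[1,-0.005,0,0,0],[1,-0.007,0,0,0],[1,-0.007,0,0,0],[1,-0.007,0,-0.001,0]]'
python3 -m jog '[[1,-0.007,0,-0.003,0],[1,-0.007,0,-0.003,0],[1,0,0,0,0]]'
python3 - <<'E'
from h import *
crop("side","c5",300,160,460,300,5)
E
python3 w.py -.278 0 .1
```

```text
clock: 9.4
tcp_pos: [0.5196, -0.2038, 0.1096]
orientation: [0.0, 0.932, 0.363, 0.0]
wrist_force: [0.2, -0.1, -0.3]
finger_gap: 0.0216
grip_force: 19.6
clock: 9.82
tcp_pos: [0.4991, -0.2216, 0.1093]
orientation: [-0.0, 0.932, 0.363, -0.0]
wrist_force: [0.4, 0.2, -1.3]
finger_gap: 0.0216
grip_force: 19.6
clock: 10.07
tcp_pos: [0.489, -0.2321, 0.1165]
orientation: [0.0, 0.932, 0.362, -0.0]
wrist_force: [-0.1, -0.3, -1.2]
finger_gap: 0.021
grip_force: 19.7
t 10.12 chest tcp [-0.3195 -0.0009  0.1163] yaw 42.51 F [-0.6 -0.7 -1.1] gap 0.0213 grip 19.7
tool shift [ 0.0415 -0.0009  0.0163]
```

View pics/c5.png

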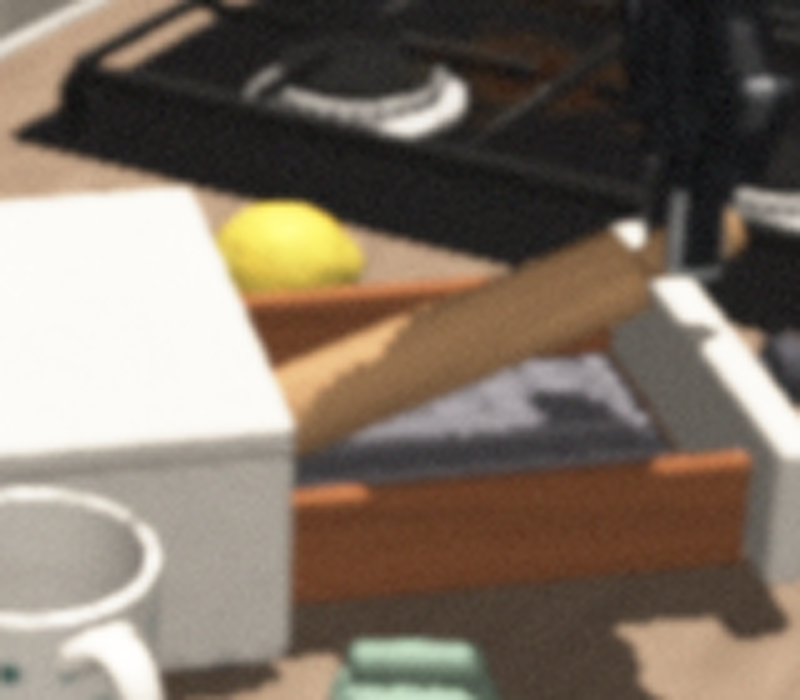

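The pin passes under the board edge with room and its barrel is just over the front. Continue along the slant.

```bash
python3 -m jog '[[1,-0.006,0,-0.005,0],[1,-0.007,0,-0.005,0],[1,-0.007,0,-0.005,0],[1,-0.007,0,-0.004,0],[1,-0.007,0,-0.004,0]]'
python3 -m jog '[[1,-0.007,0,-0.004,0],[1,-0.007,0,-0.004,0],[1,-0.007,0,-0.004,0],[1,-0.007,0,-0.002,0],[1,0,0,0,0]]'
python3 - <<'E'
from h import *
crop("side","c6",300,120,460,280,3.75)
E
python3 w.py -.278 0 .1
```

```text
clock: 10.53
tcp_pos: [0.4645, -0.2544, 0.1395]
orientation: [0.0, 0.932, 0.363, 0.0]
wrist_force: [0.0, 0.4, -0.6]
finger_gap: 0.0213
grip_force: 19.7
clock: 10.95
tcp_pos: [0.4435, -0.2739, 0.1534]
orientation: [0.001, 0.932, 0.363, -0.0]
wrist_force: [0.1, 0.0, -0.9]
finger_gap: 0.0218
grip_force: 19.8
t 11.0 chest tcp [-0.3813 -0.0007  0.1531] yaw 42.53 F [ 0.  -0.2 -0.8] gap 0.0215 grip 19.8
tool shift [ 0.1033 -0.0008  0.0531]
```

View pics/c6.png

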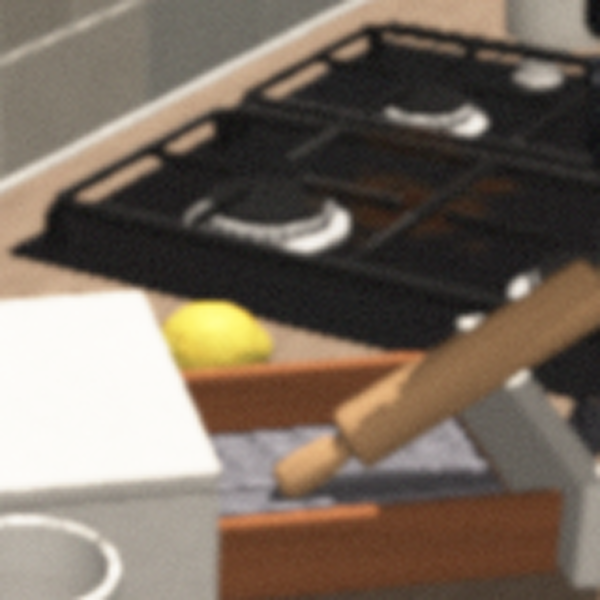

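The far end has cleared the chest and lies in the opening. Tighten the grip and lift straight up.

```bash
python3 -m jog '[[1,0,0,0,0],[1,0,0,0,0],[1,0,0,0,0],[1,0,0,-0.005,0],[1,0,0,-0.01,0]]' 60 >/dev/null
python3 -m jog '[[1,0,0,-0.015,0],[1,0,0,-0.015,0],[1,0,0,-0.015,0],[1,0,0,-0.015,0],[1,0,0,-0.015,0]]'
python3 -m jog '[[1,0,0,-0.02,0],[1,0,0,-0.02,0],[1,0,0,-0.02,0],[1,0,0,-0.02,0],[1,0,0,-0.02,0]]'
python3 -m jog '[[1,0,0,-0.02,0],[1,0,0,-0.015,0],[1,0,0,-0.01,0],[1,0,0,-0.005,0],[1,0,0,0,0]]'
python3 -m jog '[[1,0,0,0,0],[1,0,0,0,0],[1,0,0,0,0],[1,0,0,0,0],[1,0,0,0,0]]'
python3 - <<'E'
from h import *
a=env.read_camera("side")["img"];b=env.read_camera("top")["img"]
cv2.imwrite("pics/c7.png",cv2.resize(np.vstack([a[60:340,240:560],b[120:400,230:550]])[:,:,::-1],None,fx=1.07,fy=1.07))
E
```

```text
clock: 11.83
tcp_pos: [0.4444, -0.2726, 0.2445]
orientation: [0.0, 0.932, 0.363, 0.0]
wrist_force: [0.1, -0.1, -1.4]
finger_gap: 0.0202
grip_force: 58.7
clock: 12.25
tcp_pos: [0.4442, -0.2724, 0.3448]
orientation: [0.001, 0.932, 0.363, 0.0]
wrist_force: [0.9, -1.0, -2.3]
finger_gap: 0.0196
grip_force: 58.7
clock: 12.67
tcp_pos: [0.4446, -0.2728, 0.3946]
orientation: [0.001, 0.932, 0.363, 0.001]
wrist_force: [-0.3, 0.3, -1.7]
finger_gap: 0.0201
grip_force: 58.7
clock: 13.08
tcp_pos: [0.444, -0.2725, 0.3922]
orientation: [-0.0, 0.932, 0.363, -0.0]
wrist_force: [-0.1, -0.1, -1.8]
finger_gap: 0.02
grip_force: 58.7
```

View pics/c7.png

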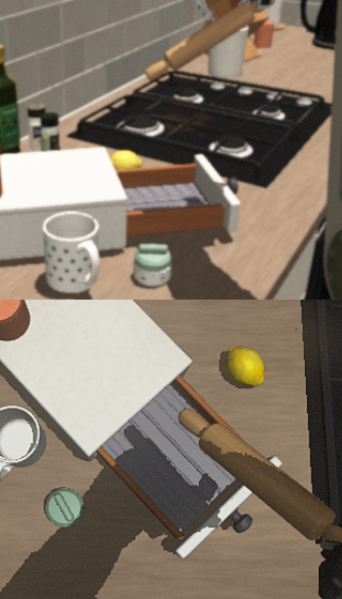

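The pin is held aslant well above the chest, with the full 1.8 N weight on the wrist. The drawer is open, and the mug, timer and lemon are where they were.

```bash
python3 -c "
from workcell import env
print(env.hand_in())"
```

```text
the job is handed in; nothing more can be done
None
```

I pulled the drawer to its stop, eased the pin out on the slant and handed the job in; no verdict was returned, but it was held at rest well above the chest, the drawer was open, and the mug, timer and lemon looked untouched.

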